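# Lock the knife mill and hold its run button

### The arm

A 6-joint arm with a two-finger parallel gripper is mounted at the origin on the work surface. World frame = base frame: x ahead of the robot, y to its left, z up, the work surface at z = 0. Lengths are in m, angles in degrees, forces in N, time in s.
With the tool pointing down it reaches from about 0.35 to 0.875 m from the base axis. Payload 4.2 kg.
Tool frame: the origin (TCP) lies on the centre line of the jaws, within the pads' length; the fingertips stand 25 mm ahead of it and the grasp point (between the pads) lies 6 mm ahead of it (finger_overhang is the distance from the TCP to the fingertips, in m); z points along the fingers, y is the line along which they close (so a half turn about z gives the same grasp; the last joint's range is limited). The gripper opens to 87 mm and grips with 3 to 60 N. Pads are 19 mm wide; open, the fingers measure 117 mm over their backs; the gripper's body (75 mm by 190 mm) begins 51 mm behind the grasp point.
Start: joints at [-51.417, 22.042, 0.453, 0, -68.411, -14.817], TCP at [0.252, -0.572, 0.248] pointing down, gripper open.
Joint ranges: [-179.83, 179.83], [-69.29, 118.12], [-61.27, 80.66], [-181.25, 117.63], [-171.15, -9.14], [-177.46, 177.46]. Speed limits (degrees/s): [159.86, 159.86, 180, 180, 180, 180].

### API

Orientations are given as a 3x3 rotation matrix whose columns are the frame's x, y, z axes.
In Python, from station import sense, capture, finish_job, spot_in, tip_of, finger_overhang gives the robot as it stands. The module is installed in compiled form; this text tells all that it offers.
- The arm moves only by the tool servo_tool, never from a script. Its arguments are lists of equal length, an entry for each row: "slide": the shift along the tool's x, y, z in m, a list of three; "spin": the turn about the tool's z in degrees; "grip": the closure, from 0 (fully open) to 1 (shut). A call has exactly 5 rows; each row is the pose to reach, as a shift and turn from the pose commanded when the call began, along the tool's axes at that moment; what a row does not reach only later rows make up. A row lasts 1/12 s, in which the tool goes at most 41.7 mm and 7.16 degrees, less where a joint would pass 70% of its speed; a pose out of reach is approached as far as the arm can. A call with a gripper value outside its range is refused whole. The fingers move at their own pace and stop on an object; the grip force is fixed at half the most. Time passes only in rows, so rows that repeat a pose let the fingers close, or fill a call up. It gives the time, the measured TCP pose, the force, the opening and the grip force at its end, in the units of the state.
- sense(): the state, without advancing time (a new reading comes with each control period).
- capture(name): name is "scene" or "top" or "wrist"; returns a dict with "pixels" (384x512x3 uint8, blue, green, red), "depth" (384x512 float32, m along the optical axis (not along the pixel's ray), 0 where there is no reading), "fx", "fy", "cx", "cy" (pixels), "k1" (the pictures are not rectified: a ray, as slopes to the right and down, at radius r is drawn at 1 + k1 r^2 times it, then the intrinsics apply), "R" (3x3) and "t" (3): a world point X has camera coordinates R X + t; the wrist camera has in their place "hand_eye" (4x4, takes a point from camera to tool coordinates, whose origin is the TCP and whose axes are the flange's). Camera axes: x right, y down, z forward; pixel columns grow to the right and rows downward; lengths in m; the calibration is good to about 2 mm. A picture is of the moment at which its call begins: read the wrist's pose just before it.
- finish_job(): hands the job in; it is judged then, once.
Trained networks look in the newest picture that a camera, given by its name, has taken for a name from the list of things; names that differ only in an ending like _2 or _b are one class to them, and where a whole thing is asked for, a point or a joint stands for the part that bears it (a point fixed in the world has none). Each returns a list of dicts, best first, with "conf" (0 to 1); they miss things now and then, are a little off and sometimes report something else, mostly with a low value. They report only what shows in the picture. A call takes as long as a camera call.
- spot_in(thing, camera): "point" ([x, y, z] in m, in world coordinates, good to about 4 mm: the middle of the surface that is visible of it).
- tip_of(thing, camera): "point" ([x, y, z] in m, in world coordinates, good to about 4 mm: a listed point, or the origin of a listed thing).
The state is a dict: "time_s": time; "joints": joint angles; "joint_velocities": joint speeds; "effort": joint torques, N m; "tcp_pos": TCP position; "ee_rot": TCP orientation; "wrist_force": force on the tool from outside, world axes, zero at the start; "moment": the same for the moment, N m; "gripper_width": opening from 0.0 (shut) to 1.0 (fully open); "gripper_force": force on a finger pad.
Only numpy, scipy, OpenCV 4.12 (cv2) and the standard library are available. Lean on these libraries where they do the work, as an engineer would, in place of code of your own. Each camera call takes 0.05 s, during which the arm holds its last target. There are 200 camera calls.

### The job

The sample mill on the bench is loaded and its lid is on. Turn the black lock ring clockwise by one of its wings until it is fully home at the green locked mark, as far as it goes, and only then press the green run button all the way down and keep it down for at least two seconds without leaning hard on it: the mill runs only while the button is held, so finish with the button still held down and the ring still locked. Leave the jars, beaker, bowl, brush and spatula as they are.

Things in the scene. Friction and masses are not known exactly. Their poses are not given: they have to be found in the camera images.
- mill: white bench knife mill, fixed; origin on the bench under its round bowl's axis; z up, x away from its front (operator) side, y to the left. Housing x -120 to 130, y -200 to 105 mm, deck 115 mm up. Under the bowl a grey plinth, 200 mm across, top 140 mm up, with radial marks: white = open, green = locked. At y below -104 a console, top 140 mm up: green run button; 80 mm behind it a dial 14 mm high.
- lock_ring (a joint): turn of the black lock ring about the bowl's vertical axis, rad: 0 = open (wings at the white marks), grows clockwise seen from above, 1.05 = locked (wings at the green marks), on a hard stop. Starts at 0 to 0.45. Stiff (0.2 N m, 3 N at a wing); stays where left. At value q the near wing points at 210 deg minus q in the mill's xy frame (x towards y), the far wing across from it.
- ring_axis (a point): point on the lock ring's vertical axis, 200 mm above the bench (height of the wing tops), fixed to the mill. The ring is 114 mm across, 170 to 190 mm above the bench; inside it a clear lid with a black hub that tops out at 216 mm.
- wing_near (a point): middle of the top edge of the ring's wing on the operator's side, 74 mm from the ring's axis. Each wing is an upright radial black block with a white line along its top, 13 mm thick, 170 to 200 mm above the bench, 57 to 91 mm from the axis; pinch it across its thickness from above. Below it are 30 mm of air down to the plinth.
- wing_far (a point): the same point on the other wing, away from the operator.
- run_button (a joint): travel of the green run button, m: 0 = up, grows as it is pressed down, 0.008 = fully down on its stop. A spring pushes it back up: 3 N at the start, 9 N at the end; more than 40 N on it counts as leaning too hard.
- button_top (a point): centre of the top face of the round green run button, 36 mm across; moves with it. Up, it is 162 mm above the bench, 12 mm proud of its steel bezel (50 mm across); fully down, 4 mm proud. In the mill's frame at x -45, y -150 mm. It is pressed straight down.
- jar_a: closed glass sample jar, 56 mm across, 62 mm tall, brass lid; origin at the centre of its underside. Amber; stands on the bench in front of the mill. Bystander.
- jar_b: closed glass sample jar, 56 mm across, 62 mm tall, brass lid; origin at the centre of its underside. Clear; stands on the bench at the mill's console end. Bystander.
- jar_c: closed glass sample jar, 56 mm across, 62 mm tall, brass lid; origin at the centre of its underside. Amber; stands to the right. Bystander.
- beaker: empty glass beaker, 68 mm across, 90 mm tall, on the right; origin at the centre of its underside. Bystander.
- brush: cleaning brush 170 mm long lying on the bench at the bowl end of the mill; x axis along it. Bystander.
- spatula: lab spatula 190 mm long lying on the left; x axis along it. Bystander.
- weigh_bowl: steel weighing bowl, 96 mm across, 35 mm tall, on the left; origin at the centre of its underside. Bystander.

How it is judged (in metres and radians):
On the way, in this order (a step that is already met when the one before it is completed fails the run):
1. the lock ring is turned clockwise to the locked mark (value of joint lock_ring above 0.97 rad and value of joint run_button below 0.003 m), for 0.3 s.
2. with the ring locked, the run button is held fully down for two seconds (value of joint lock_ring above 0.97 rad and value of joint run_button above 0.0065 m and contact force between any of the fingers, the arm and run_button_c0 above 3 N), for 2 s.
At the end, for the whole second after the job is handed in: The lock ring is at its locked stop (0.97 rad or more of 1.05) and the robot is holding the green run button down, 6.5 mm or more of its 8 mm, pushing on it with more than 3 N, through the last second (all of step 2); the arm keeps its last pose, push and grip.
It fails at once if the run button is pressed before the ring is locked (value of joint run_button above 0.004 m and value of joint lock_ring below 0.97 rad).
It fails at once if the button is leaned on with more than 40 N (contact force between anything else and run_button_c0 above 40 N).
It fails at once if a jar, the beaker, the bowl, the brush or the spatula is shifted by more than 25 mm or tipped (distance of any of jar_a, jar_b, jar_c, beaker, brush, spatula, weigh_bowl from where it was at the start of the episode above 0.025 m or angle between any of jar_a, jar_b, jar_c, beaker, weigh_bowl's own z axis and vertical above 0.4 rad).
It also fails if it takes over 51 s, if anything falls off the work surface, if the arm or the gripper's body presses on something with over 40 N, if the wrist force passes 120 N, or if a joint passes its speed limit or range.

## Working session

There is one attempt and no reset: what is moved stays moved. The work goes in short steps, Python scripts to look and compute and a tool call to move; the robot and the scene stay as the last step left them, time stands still between calls to the robot, and variables do not carry over. Pictures are saved under pics/ and viewed, at most 10 in all, crops included, and the job is handed in when it is done.

Besides the shell and the picture viewer there is one more tool, called after "Request:" as name(argument=value, ...) on one line, values as JSON. servo_tool: Moves the arm, as the interface text tells. Its arguments: {"type":"object","properties":{"slide":{"type":"array"},"spin":{"type":"array"},"grip":{"type":"array"}},"required":["slide","spin","grip"]}

```bash
mkdir -p pics; cat > a.py <<'E'
from station import *
import cv2,numpy as np
s=sense();print(s['time_s'],s['tcp_pos'],np.round(s['ee_rot'],3).tolist(),s['gripper_width'],finger_overhang)
ims=[]
for c in ['scene','top']:
    d=capture(c);ims.append(d['pixels'])
    for n in ['ring_axis','wing_near','wing_far','button_top','mill','jar_a','jar_b','jar_c','beaker']:
        print(c,n,[(np.round(r['point'],4).tolist(),round(r['conf'],2)) for r in tip_of(n,c)[:2]])
for c,i in zip(['scene','top'],ims): cv2.imwrite(f'pics/{c}1.png',i)
E
python3 a.py
```

```text
0.0 [ 0.25166986 -0.57149408  0.24645595] [[-0.915, -0.403, -0.001], [-0.403, 0.915, 0.002], [0.0, 0.002, -1.0]] 0.9996828210985854 0.025
scene ring_axis [([0.5665, 0.0359, 0.1964], 0.55), ([0.5678, -0.1249, 0.1609], 0.45)]
scene wing_near [([0.4967, 0.0006, 0.2009], 0.58), ([0.5648, 0.0355, 0.1985], 0.42)]
scene wing_far [([0.63, 0.0677, 0.2001], 0.77), ([0.4133, -0.4892, 0.0003], 0.56)]
scene button_top [([0.565, -0.1212, 0.1614], 0.42)]
scene mill [([0.5663, 0.0304, 0.0022], 0.75)]
scene jar_a [([0.6343, -0.2025, -0.0025], 0.5), ([0.5788, -0.4519, -0.0036], 0.49)]
scene jar_b [([0.6343, -0.2025, -0.0025], 0.5), ([0.5788, -0.4519, -0.0036], 0.49)]
scene jar_c [([0.6343, -0.2025, -0.0025], 0.5), ([0.5788, -0.4519, -0.0036], 0.49)]
scene beaker []
top ring_axis [([0.5663, 0.0335, 0.1966], 0.83), ([0.5997, 0.4569, 0.0012], 0.53)]
top wing_near [([0.5005, 0.0005, 0.1979], 0.7)]
top wing_far [([0.6322, 0.0635, 0.1975], 0.89)]
top button_top [([0.5658, -0.1217, 0.163], 0.6)]
top mill [([0.5677, 0.0346, -0.0016], 0.73), ([0.498, 0.1664, -0.0016], 0.23)]
top jar_a [([0.5794, -0.4521, 0.0003], 0.58), ([0.6362, -0.202, 0.0006], 0.57)]
top jar_b [([0.5794, -0.4521, 0.0003], 0.58), ([0.6362, -0.202, 0.0006], 0.57)]
top jar_c [([0.5794, -0.4521, 0.0003], 0.58), ([0.6362, -0.202, 0.0006], 0.57)]
top beaker [([0.4133, -0.4887, 0.0046], 0.93)]
```

View pics/top1.png

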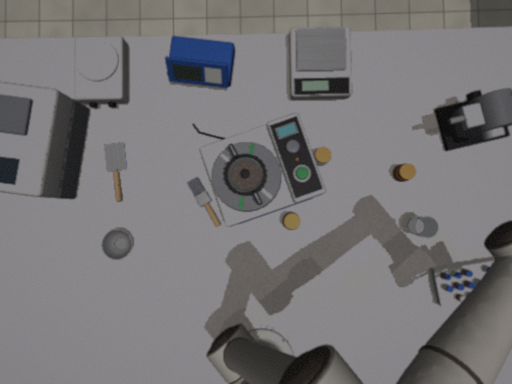

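View pics/scene1.png

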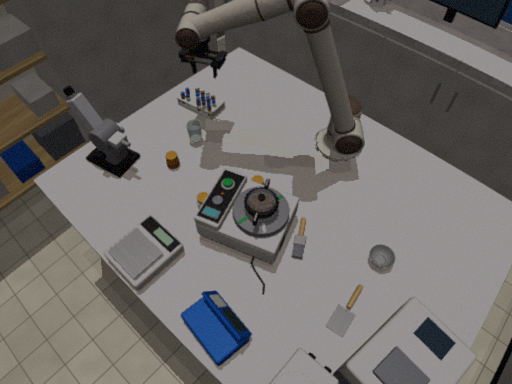

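Top view: ring at (245,175), near wing at (257,197), far wing at (233,151), button at (302,173), jars at (291,221) and (323,155). The scene view agrees with it. The near wing is at about 206° in world and needs about 40° clockwise. The mill's yaw is about 17°.

Request:
servo_tool(slide=[[-0.028,0.026,-0.006],[-0.056,0.052,-0.012],[-0.084,0.078,-0.018],[-0.112,0.104,-0.024],[-0.14,0.13,-0.03]], spin=[0,0,0,0,0], grip=[0,0,0,0,0])

```text
time_s: 1.42
tcp_pos: [0.3279, -0.395, 0.2779]
ee_rot: [[-0.915, -0.402, 0.0], [-0.402, 0.915, -0.0], [-0.0, -0.0, -1.0]]
wrist_force: [0.3, 0.5, 0.2]
gripper_width: 1.002
gripper_force: 0.0
```

Request:
servo_tool(slide=[[-0.028,0.026,0],[-0.056,0.052,0],[-0.084,0.078,0],[-0.112,0.104,0],[-0.14,0.13,0]], spin=[0,0,0,0,0], grip=[0,0,0,0,0])

```text
time_s: 1.83
tcp_pos: [0.4037, -0.2194, 0.278]
ee_rot: [[-0.915, -0.403, 0.001], [-0.403, 0.915, -0.0], [-0.001, -0.001, -1.0]]
wrist_force: [0.8, -0.8, -0.2]
gripper_width: 0.999
gripper_force: 0.0
```

Request:
servo_tool(slide=[[-0.028,0.026,-0.005],[-0.056,0.052,-0.01],[-0.084,0.078,-0.015],[-0.112,0.104,-0.02],[-0.12,0.112,-0.02]], spin=[0,0,0,0,0], grip=[0,0,0,0,0])

```text
time_s: 2.25
tcp_pos: [0.4702, -0.0668, 0.2988]
ee_rot: [[-0.913, -0.407, 0.004], [-0.407, 0.914, 0.001], [-0.004, -0.001, -1.0]]
wrist_force: [0.3, 0.8, 1.2]
gripper_width: 0.995
gripper_force: 0.0
```

```bash
cat > b.py <<'E'
from station import *
import cv2,numpy as np,sys
s=sense();R=np.array(s['ee_rot']);p=np.array(s['tcp_pos']);print(s['time_s'],p,np.round(R,3).tolist())
for c in ['wrist','top','scene']:
    d=capture(c)
    if c=='wrist':
        cv2.imwrite(f'pics/w{sys.argv[1]}.png',d['pixels'])
    for n in ['ring_axis','wing_near','wing_far','button_top']:
        for r in tip_of(n,c)[:1]:
            q=np.array(r['point']);print(c,n,np.round(q,4),round(r['conf'],2),'tool',np.round(R.T@(q-p),4))
E
python3 b.py 1
```

```text
2.25 [ 0.47022157 -0.06677664  0.29883683] [[-0.913, -0.407, 0.004], [-0.407, 0.914, 0.001], [-0.004, -0.001, -1.0]]
wrist ring_axis [0.5611 0.032  0.2053] 0.76 tool [-0.1229  0.0534  0.0939]
wrist wing_near [ 0.5053 -0.0039  0.1968] 0.96 tool [-0.0573  0.0433  0.1022]
wrist button_top [ 0.572  -0.1249  0.1598] 0.47 tool [-0.0688 -0.0944  0.1394]
top ring_axis [0.5696 0.0343 0.1999] 0.94 tool [-0.1315  0.052   0.0994]
top wing_near [0.6038 0.4578 0.0033] 0.64 tool [-0.3344  0.4251  0.2963]
top wing_far [0.6331 0.0669 0.2005] 0.57 tool [-0.2028  0.0559  0.099 ]
top button_top [ 0.5653 -0.1218  0.1575] 0.44 tool [-0.064  -0.0888  0.1417]
scene ring_axis [0.5645 0.0362 0.1983] 0.6 tool [-0.1277  0.0558  0.1009]
scene wing_near [ 4.988e-01 -2.000e-04  1.998e-01] 0.87 tool [-0.0528  0.0493  0.0992]
scene wing_far [0.63   0.0644 0.2001] 0.74 tool [-0.199   0.0549  0.0994]
```

Request:
servo_tool(slide=[[-0.02,0.02,0],[-0.04,0.04,0],[-0.052,0.048,0],[-0.0545,0.0495,0],[-0.0545,0.0495,0]], spin=[-1,-2,-2.5,-2.5,-2.5], grip=[0.1,0.2,0.3,0.3,0.3])

```text
time_s: 3.42
tcp_pos: [0.4983, -0.0025, 0.2972]
ee_rot: [[-0.896, -0.444, -0.001], [-0.444, 0.896, -0.0], [0.001, 0.0, -1.0]]
wrist_force: [-0.5, 0.1, -0.1]
gripper_width: 0.738
gripper_force: 0.0
```

```bash
python3 b.py 2
```

```text
3.4167 [ 0.49831601 -0.00246527  0.29723452] [[-0.896, -0.444, -0.001], [-0.444, 0.896, -0.0], [0.001, 0.0, -1.0]]
wrist ring_axis [ 0.5717 -0.1218  0.1596] 0.71 tool [-0.0129 -0.1395  0.1376]
wrist wing_near [ 0.5641  0.034  -0.    ] 0.75 tool [-0.0754  0.0035  0.2972]
wrist button_top [ 0.5717 -0.1236  0.1631] 0.96 tool [-0.0121 -0.1411  0.1341]
top ring_axis [0.5683 0.0341 0.2045] 0.97 tool [-0.079   0.0017  0.0927]
top wing_far [0.6308 0.0652 0.2011] 0.72 tool [-0.1488  0.0018  0.096 ]
top button_top [ 0.5632 -0.1199  0.159 ] 0.63 tool [-0.0062 -0.134   0.1382]
scene ring_axis [0.5641 0.0339 0.2005] 0.91 tool [-0.0752  0.0034  0.0967]
scene wing_near [ 0.4987 -0.0006  0.1992] 0.79 tool [-0.0013  0.0015  0.098 ]
scene wing_far [0.629  0.0624 0.2021] 0.61 tool [-1.46e-01  1.00e-04  9.50e-02]
scene button_top [ 0.5684 -0.1252  0.1618] 0.5 tool [-0.0085 -0.1411  0.1354]
```

View pics/w2.png

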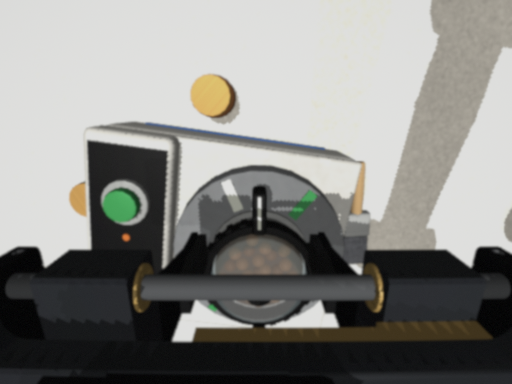

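The wrist view shows the near wing's white line at pixels (260,188)–(259,232), between the white mark at (232,195) and the green mark at (304,203). It is nearly centred between the fingers. I'll deproject it.

```bash
cat > c.py <<'E'
from station import *
import numpy as np,cv2
s=sense();R=np.array(s['ee_rot']);p=np.array(s['tcp_pos'])
d=capture('wrist');H=np.array(d['hand_eye']);D=d['depth'];K=np.array([[d['fx'],0,d['cx']],[0,d['fy'],d['cy']],[0,0,1]])
for u,v in [(260,190),(260,200),(259,210),(259,220),(121,206)]:
    a=cv2.undistortPoints(np.array([[[u,v]]],float),K,np.array([d['k1'],0,0,0,0]))[0,0]
    z=np.median(D[v-1:v+2,u-1:u+2]);q=H[:3,:3]@(np.array([a[0],a[1],1])*z)+H[:3,3]
    print(u,v,round(float(z),4),'tool',np.round(q,4),'world',np.round(R@q+p,4))
E
python3 c.py
```

```text
260 190 0.2565 tool [0.0135 0.0031 0.1095] world [ 0.4845 -0.0063  0.188 ]
260 200 0.2457 tool [0.0083 0.003  0.0966] world [ 0.4893 -0.0041  0.201 ]
259 210 0.2484 tool [-0.0009  0.0021  0.0965] world [ 0.4978 -0.0008  0.201 ]
259 220 0.2506 tool [-0.01    0.0021  0.096 ] world [0.506  0.0032 0.2016]
121 206 0.2881 tool [-0.0102 -0.1377  0.1352] world [ 0.5681 -0.122   0.1624]
```

Request:
servo_tool(slide=[[-0.001,0.002,0.025],[-0.001,0.002,0.05],[-0.001,0.002,0.075],[-0.001,0.002,0.095],[-0.001,0.002,0.101]], spin=[0,0,0,0,0], grip=[0.3,0.3,0.3,0.3,0.3])

```text
time_s: 4.63
tcp_pos: [0.4961, -0.0012, 0.1934]
ee_rot: [[-0.897, -0.442, -0.006], [-0.442, 0.897, -0.001], [0.006, 0.002, -1.0]]
wrist_force: [-0.2, -0.5, -0.3]
gripper_width: 0.703
gripper_force: 0.0
```

Request:
servo_tool(slide=[[0,0,0],[0,0,0],[0,0,0],[0,0,0],[0,0,0]], spin=[0,0,0,0,0], grip=[0.5,0.7,0.9,1,1])

```text
time_s: 5.05
tcp_pos: [0.4986, -0.0007, 0.1978]
ee_rot: [[-0.897, -0.443, 0.002], [-0.443, 0.897, 0.001], [-0.002, -0.0, -1.0]]
wrist_force: [0.3, 0.4, -0.5]
gripper_width: 0.407
gripper_force: 0.0
```

Request:
servo_tool(slide=[[0,0,0],[0,0,0],[0,0,0],[0,0,0],[0,0,0]], spin=[0,0,0,0,0], grip=[1,1,1,1,1])

```text
time_s: 5.47
tcp_pos: [0.4981, -0.0009, 0.1968]
ee_rot: [[-0.897, -0.442, 0.0], [-0.442, 0.897, -0.0], [-0.0, -0.0, -1.0]]
wrist_force: [-0.6, 0.0, 1.1]
gripper_width: 0.145
gripper_force: 30.0
```

Request:
servo_tool(slide=[[-0.0002,0.0052,0],[-0.0007,0.0104,0],[-0.0016,0.0156,0],[-0.0029,0.0207,0],[-0.0045,0.0257,0]], spin=[4,8,12,16,20], grip=[1,1,1,1,1])

```text
time_s: 5.88
tcp_pos: [0.4909, 0.0241, 0.1968]
ee_rot: [[-0.994, -0.106, 0.001], [-0.106, 0.994, -0.001], [-0.001, -0.001, -1.0]]
wrist_force: [1.3, -2.1, -0.5]
gripper_width: 0.147
gripper_force: 30.0
```

Request:
servo_tool(slide=[[-0.0001,0.0039,0],[-0.0004,0.0078,0],[-0.0009,0.0117,0],[-0.0016,0.0156,0],[-0.0016,0.0156,0]], spin=[3,6,9,12,12], grip=[1,1,1,1,1])

```text
time_s: 6.3
tcp_pos: [0.4908, 0.0404, 0.1968]
ee_rot: [[-0.995, 0.1, 0.001], [0.1, 0.995, 0.0], [-0.001, 0.0, -1.0]]
wrist_force: [-0.4, 0.8, 1.2]
gripper_width: 0.145
gripper_force: 30.0
```

```bash
python3 b.py 3; python3 -c "
from station import *
print(sense())"
```

```text
6.3 [0.4908482 0.0403537 0.1967598] [[-0.995, 0.1, 0.001], [0.1, 0.995, 0.0], [-0.001, 0.0, -1.0]]
wrist wing_near [0.4942 0.0375 0.1973] 0.57 tool [-0.0036 -0.0025 -0.0005]
top ring_axis [0.5668 0.0304 0.1972] 0.94 tool [-0.0766 -0.0023 -0.0004]
top wing_far [0.6391 0.0244 0.2002] 0.53 tool [-0.1491 -0.001  -0.0033]
top button_top [ 0.5657 -0.1217  0.1604] 0.54 tool [-0.0907 -0.1537  0.0364]
scene ring_axis [0.5653 0.0354 0.1978] 0.79 tool [-0.0746  0.0025 -0.001 ]
scene wing_near [0.4931 0.0453 0.2023] 0.78 tool [-0.0017  0.0051 -0.0055]
scene wing_far [0.6364 0.024  0.203 ] 0.76 tool [-0.1465 -0.0017 -0.0061]
scene button_top [ 0.5724 -0.1218  0.1602] 0.45 tool [-0.0974 -0.1532  0.0366]
{'time_s': 7.05, 'joints': array([ 2.36001258e+01,  1.18011513e+01, -2.21159570e+01,  6.09160748e-03,
       -5.60355773e+01, -1.19324837e+02]), 'joint_velocities': array([-0.06874825, -0.09690396,  0.06756598,  0.04168974,  0.01508033,
        0.05035378]), 'effort': array([ -0.87042192, -26.65861666,  15.18901527,   3.65708649,
        -0.43703455,   0.03451704]), 'tcp_pos': array([0.490829  , 0.04002685, 0.19675065]), 'ee_rot': array([[-9.95018260e-01,  9.96896979e-02,  7.92027741e-04],
       [ 9.96899229e-02,  9.95018521e-01,  2.49803190e-04],
       [-7.63179466e-04,  3.27515920e-04, -9.99999655e-01]]), 'wrist_force': array([0.00947852, 1.41503918, 2.42126753]), 'moment': array([ 0.49115405, -0.14479126, -0.05738131]), 'gripper_force': 29.995410405099392, 'gripper_width': 0.14710872377829742}
```

Request:
servo_tool(slide=[[0,0.0026,0],[-0.0002,0.0052,0],[-0.0004,0.0078,0],[-0.0005,0.0091,0],[-0.0005,0.0091,0]], spin=[2,4,6,7,7], grip=[1,1,1,1,1])

```text
time_s: 7.47
tcp_pos: [0.492, 0.0481, 0.1967]
ee_rot: [[-0.976, 0.219, -0.0], [0.219, 0.976, -0.002], [-0.0, -0.002, -1.0]]
wrist_force: [1.2, -4.0, 3.2]
gripper_width: 0.149
gripper_force: 30.2
```

Request:
servo_tool(slide=[[0,0.0013,0],[0,0.0026,0],[0,0.0026,0],[0,0.0026,0],[0,0.0026,0]], spin=[1,2,2,2,2], grip=[1,1,1,1,1])

```text
time_s: 7.88
tcp_pos: [0.4922, 0.0483, 0.1967]
ee_rot: [[-0.968, 0.252, -0.002], [0.252, 0.968, -0.006], [0.0, -0.006, -1.0]]
wrist_force: [3.3, -12.8, 2.9]
gripper_width: 0.153
gripper_force: 30.9
```

Request:
servo_tool(slide=[[0,0.0013,0],[0,0.0026,0],[0,0.0026,0],[0,0.0026,0],[0,0.0026,0]], spin=[0,0,0,0,0], grip=[1,1,1,1,1])

```text
time_s: 8.3
tcp_pos: [0.4922, 0.0485, 0.1967]
ee_rot: [[-0.968, 0.252, -0.004], [0.252, 0.968, -0.01], [0.001, -0.011, -1.0]]
wrist_force: [4.6, -21.4, 2.2]
gripper_width: 0.149
gripper_force: 30.9
```

Request:
servo_tool(slide=[[0,-0.002,0],[0,-0.003,0],[0,-0.003,0],[0,-0.003,0],[0,-0.003,0]], spin=[0,0,0,0,0], grip=[1,0.8,0.6,0.5,0.5])

```text
time_s: 8.72
tcp_pos: [0.4919, 0.0513, 0.196]
ee_rot: [[-0.967, 0.255, -0.001], [0.255, 0.967, 0.0], [0.001, -0.0, -1.0]]
wrist_force: [0.2, 0.6, 0.7]
gripper_width: 0.347
gripper_force: 0.0
```

Request:
servo_tool(slide=[[0,0,0.0],[0,0,-0.02],[0,0,-0.05],[0,0,-0.08],[0,0,-0.1]], spin=[0,0,0,0,0], grip=[0.5,0.5,0.5,0.5,0.5])

```text
time_s: 9.13
tcp_pos: [0.493, 0.0516, 0.2993]
ee_rot: [[-0.967, 0.253, 0.003], [0.253, 0.967, 0.001], [-0.003, 0.002, -1.0]]
wrist_force: [-0.0, -0.6, 0.1]
gripper_width: 0.495
gripper_force: 0.0
```

Request:
servo_tool(slide=[[0,0,0],[0,0,0],[0,0,0],[0,0,0],[0,0,0]], spin=[0,0,0,0,0], grip=[0.5,0.5,0.5,0.5,0.5])

```text
time_s: 9.55
tcp_pos: [0.4919, 0.051, 0.2953]
ee_rot: [[-0.967, 0.254, -0.003], [0.254, 0.967, -0.001], [0.002, -0.002, -1.0]]
wrist_force: [-0.1, 0.6, -0.3]
gripper_width: 0.501
gripper_force: 0.0
```

```bash
python3 b.py 4
```

```text
9.55 [0.49187774 0.05099023 0.29525762] [[-0.967, 0.254, -0.003], [0.254, 0.967, -0.001], [0.002, -0.002, -1.0]]
wrist ring_axis [0.5612 0.0316 0.205 ] 0.57 tool [-0.0722 -0.001   0.0901]
wrist wing_near [0.496  0.044  0.1967] 0.78 tool [-0.006  -0.0056  0.0986]
wrist button_top [0.4958 0.1692 0.0023] 0.67 tool [0.0256 0.1158 0.2928]
top ring_axis [5.683e-01 3.240e-02 4.000e-04] 0.64 tool [-0.0793  0.0019  0.2947]
top button_top [ 0.5639 -0.1206  0.1594] 0.63 tool [-0.1136 -0.1474  0.1358]
scene ring_axis [0.566  0.035  0.2005] 0.72 tool [-0.076   0.0035  0.0946]
scene wing_near [0.4936 0.0472 0.1951] 0.9 tool [-0.0029 -0.0031  0.1002]
scene wing_far [0.6341 0.0161 0.205 ] 0.95 tool [-0.1466  0.0025  0.0899]
scene button_top [ 0.5679 -0.1229  0.162 ] 0.65 tool [-0.118  -0.1487  0.1332]
```

View pics/w4.png

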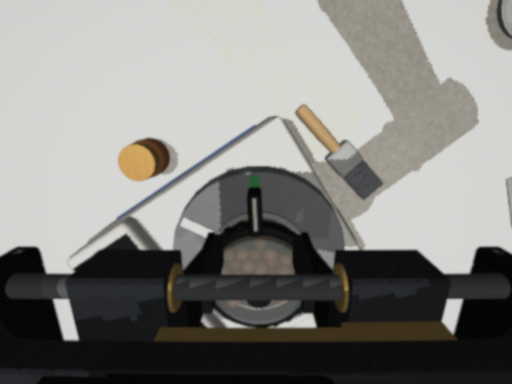

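The wing's white line at (256,213) points straight at the green mark at (254,182), so the ring is locked. Next is the button, at about (0.567, -0.122, 0.162) from three views.

Request:
servo_tool(slide=[[-0.02,-0.025,0],[-0.045,-0.057,0],[-0.07,-0.089,0],[-0.095,-0.121,0],[-0.1165,-0.148,0]], spin=[0,0,0,0,0], grip=[0.6,0.8,1,1,1])

```text
time_s: 10.72
tcp_pos: [0.5681, -0.1239, 0.2965]
ee_rot: [[-0.967, 0.255, 0.0], [0.255, 0.967, -0.0], [-0.0, -0.0, -1.0]]
wrist_force: [0.8, 1.3, 0.2]
gripper_width: 0.21
gripper_force: 0.0
```

Request:
servo_tool(slide=[[0,0,0.02],[0,0,0.04],[0,0,0.06],[0,0,0.06],[0,0,0.06]], spin=[0,0,0,0,0], grip=[1,1,1,1,1])

```text
time_s: 11.13
tcp_pos: [0.5671, -0.1219, 0.2359]
ee_rot: [[-0.967, 0.254, -0.002], [0.254, 0.967, -0.001], [0.002, -0.001, -1.0]]
wrist_force: [-0.2, -0.3, 0.6]
gripper_width: 0.007
gripper_force: 0.0
```

```bash
python3 b.py 5
```

```text
11.1333 [ 0.56712289 -0.12192972  0.23591622] [[-0.967, 0.254, -0.002], [0.254, 0.967, -0.001], [0.002, -0.001, -1.0]]
wrist ring_axis [0.5611 0.0297 0.2049] 0.85 tool [0.0443 0.1452 0.0309]
wrist wing_far [0.6341 0.0172 0.2   ] 0.69 tool [-0.0295  0.1516  0.0357]
wrist button_top [ 0.5693 -0.1238  0.1599] 0.79 tool [-0.0027 -0.0012  0.076 ]
top ring_axis [0.5691 0.0335 0.2002] 0.83 tool [0.0375 0.1509 0.0356]
top wing_far [ 0.5789 -0.4525  0.0021] 0.38 tool [-0.096  -0.3164  0.234 ]
scene ring_axis [0.5634 0.0343 0.2015] 0.88 tool [0.0433 0.1502 0.0343]
scene wing_near [0.4918 0.0477 0.2015] 0.71 tool [0.1159 0.1449 0.0345]
scene wing_far [0.6357 0.0178 0.2023] 0.97 tool [-0.0309  0.1526  0.0334]
scene button_top [ 0.5673 -0.125   0.1584] 0.51 tool [-0.0011 -0.0028  0.0775]
```

View pics/w5.png

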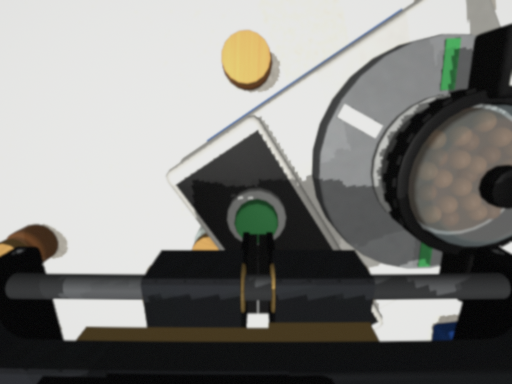

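The wrist view shows the button at (257,215), directly under the closed fingertips, with the wings still at the green marks. I'll descend slowly.

Request:
servo_tool(slide=[[-0.0015,-0.001,0.015],[-0.0015,-0.001,0.03],[-0.0015,-0.001,0.04],[-0.0015,-0.001,0.043],[-0.0015,-0.001,0.045]], spin=[0,0,0,0,0], grip=[1,1,1,1,1])

```text
time_s: 12.3
tcp_pos: [0.5685, -0.1232, 0.1909]
ee_rot: [[-0.967, 0.254, -0.001], [0.254, 0.967, -0.0], [0.001, -0.001, -1.0]]
wrist_force: [0.1, -1.0, 0.4]
gripper_width: 0.003
gripper_force: 0.0
```

Request:
servo_tool(slide=[[0,0,0.002],[0,0,0.004],[0,0,0.006],[0,0,0.008],[0,0,0.009]], spin=[0,0,0,0,0], grip=[1,1,1,1,1])

```text
time_s: 12.72
tcp_pos: [0.5691, -0.1231, 0.1836]
ee_rot: [[-0.967, 0.254, 0.002], [0.254, 0.967, -0.0], [-0.002, 0.0, -1.0]]
wrist_force: [-1.1, 1.3, 5.8]
gripper_width: 0.003
gripper_force: 2.8
```

Request:
servo_tool(slide=[[0,0,0.001],[0,0,0.002],[0,0,0.003],[0,0,0.004],[0,0,0.004]], spin=[0,0,0,0,0], grip=[1,1,1,1,1])

```text
time_s: 13.13
tcp_pos: [0.5692, -0.1231, 0.1803]
ee_rot: [[-0.967, 0.254, 0.002], [0.254, 0.967, -0.001], [-0.002, 0.0, -1.0]]
wrist_force: [-2.1, 1.6, 8.6]
gripper_width: 0.0
gripper_force: 4.1
```

Request:
servo_tool(slide=[[0,0,0.0005],[0,0,0.001],[0,0,0.0015],[0,0,0.0015],[0,0,0.0015]], spin=[0,0,0,0,0], grip=[1,1,1,1,1])

```text
time_s: 13.55
tcp_pos: [0.5692, -0.1231, 0.1794]
ee_rot: [[-0.967, 0.254, 0.002], [0.254, 0.967, -0.001], [-0.003, 0.0, -1.0]]
wrist_force: [-3.4, 1.7, 9.6]
gripper_width: 0.004
gripper_force: 4.9
```

Request:
servo_tool(slide=[[0,0,0.0005],[0,0,0.001],[0,0,0.0015],[0,0,0.0015],[0,0,0.0015]], spin=[0,0,0,0,0], grip=[1,1,1,1,1])

```text
time_s: 13.97
tcp_pos: [0.5692, -0.1231, 0.1794]
ee_rot: [[-0.967, 0.253, 0.003], [0.253, 0.967, -0.001], [-0.003, -0.0, -1.0]]
wrist_force: [-5.1, 3.1, 15.6]
gripper_width: 0.008
gripper_force: 7.8
```

The button is on its stop: force is up and TCP height is unchanged. I'll hold for more than 2 s.

Request:
servo_tool(slide=[[0,0,0],[0,0,0],[0,0,0],[0,0,0],[0,0,0]], spin=[0,0,0,0,0], grip=[1,1,1,1,1])

```text
time_s: 14.38
tcp_pos: [0.5692, -0.1231, 0.1794]
ee_rot: [[-0.967, 0.253, 0.003], [0.253, 0.967, -0.001], [-0.003, -0.0, -1.0]]
wrist_force: [-6.1, 3.1, 15.0]
gripper_width: 0.003
gripper_force: 7.8
```

Request:
servo_tool(slide=[[0,0,0],[0,0,0],[0,0,0],[0,0,0],[0,0,0]], spin=[0,0,0,0,0], grip=[1,1,1,1,1])

```text
time_s: 14.8
tcp_pos: [0.5692, -0.1231, 0.1794]
ee_rot: [[-0.967, 0.253, 0.003], [0.253, 0.967, -0.001], [-0.003, -0.0, -1.0]]
wrist_force: [-5.7, 2.5, 15.6]
gripper_width: 0.007
gripper_force: 7.8
```

Request:
servo_tool(slide=[[0,0,0],[0,0,0],[0,0,0],[0,0,0],[0,0,0]], spin=[0,0,0,0,0], grip=[1,1,1,1,1])

```text
time_s: 15.22
tcp_pos: [0.5692, -0.1231, 0.1794]
ee_rot: [[-0.967, 0.253, 0.003], [0.253, 0.967, -0.001], [-0.003, -0.0, -1.0]]
wrist_force: [-5.8, 3.4, 15.6]
gripper_width: 0.001
gripper_force: 7.8
```

Request:
servo_tool(slide=[[0,0,0],[0,0,0],[0,0,0],[0,0,0],[0,0,0]], spin=[0,0,0,0,0], grip=[1,1,1,1,1])

```text
time_s: 15.63
tcp_pos: [0.5692, -0.1231, 0.1794]
ee_rot: [[-0.967, 0.253, 0.003], [0.253, 0.967, -0.001], [-0.003, -0.0, -1.0]]
wrist_force: [-4.7, 2.9, 15.7]
gripper_width: 0.007
gripper_force: 7.8
```

Request:
servo_tool(slide=[[0,0,0],[0,0,0],[0,0,0],[0,0,0],[0,0,0]], spin=[0,0,0,0,0], grip=[1,1,1,1,1])

```text
time_s: 16.05
tcp_pos: [0.5692, -0.1231, 0.1794]
ee_rot: [[-0.967, 0.253, 0.003], [0.253, 0.967, -0.001], [-0.003, -0.0, -1.0]]
wrist_force: [-5.9, 3.5, 15.1]
gripper_width: 0.008
gripper_force: 7.8
```

Request:
servo_tool(slide=[[0,0,0],[0,0,0],[0,0,0],[0,0,0],[0,0,0]], spin=[0,0,0,0,0], grip=[1,1,1,1,1])

```text
time_s: 16.47
tcp_pos: [0.5692, -0.1231, 0.1793]
ee_rot: [[-0.967, 0.253, 0.003], [0.253, 0.967, -0.001], [-0.003, -0.0, -1.0]]
wrist_force: [-4.8, 2.7, 15.3]
gripper_width: 0.005
gripper_force: 7.8
```

Request:
servo_tool(slide=[[0,0,0],[0,0,0],[0,0,0],[0,0,0],[0,0,0]], spin=[0,0,0,0,0], grip=[1,1,1,1,1])

```text
time_s: 16.88
tcp_pos: [0.5692, -0.1231, 0.1794]
ee_rot: [[-0.967, 0.253, 0.003], [0.253, 0.967, -0.001], [-0.003, -0.0, -1.0]]
wrist_force: [-4.9, 2.9, 15.9]
gripper_width: 0.007
gripper_force: 7.8
```

```bash
python3 -c "
from station import *;import cv2
d=capture('scene');cv2.imwrite('pics/s6.png',cv2.resize(d['pixels'][140:280,160:340],None,fx=4,fy=4))"
```

```text
(no output)
```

View pics/s6.png

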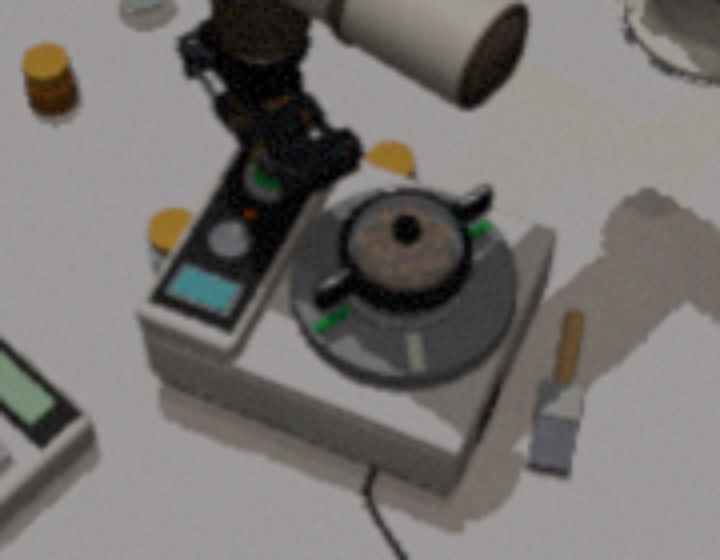

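The crop shows the fingers on the button at (265,180), the wings at the green marks at (330,320) and (480,228), and the jars and brush undisturbed.

```bash
python3 -c "
from station import *
print(finish_job())"
```

```text
the job is handed in; nothing more can be done
None
```

I turned the lock ring clockwise to its hard stop at the green mark, then pressed the run button down to its stop and held it there for about 3 s at about 16 N. I handed the job in with the button still held and the ring still locked; no verdict came back.

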